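Free the fuse carrier, then lift the sagging bolt and hold the vent flap ajar

ROBOT

A 6-joint arm with a two-finger parallel gripper is mounted at the origin on the work surface. World frame = base frame: x ahead of the robot, y to its left, z up, the work surface at z = 0. Lengths are in m, angles in rad, forces in N, time in s.
With the tool pointing down it reaches from about 0.325 to 0.75 m from the base axis. Payload 7.6 kg.
Tool frame: the origin (TCP) lies on the centre line of the jaws, within the pads' length; the fingertips stand 11 mm ahead of it and the grasp point (between the pads) lies 8 mm behind it (arm.tip_reach is the distance from the TCP to the fingertips, in m); z points along the fingers, y is the line along which they close (so a half turn about z gives the same grasp; the last joint's range is limited). The gripper opens to 85 mm and grips with 20 to 120 N. Pads are 22 mm wide; open, the fingers measure 114 mm over their backs; the gripper's body (76 mm by 85 mm) begins 54 mm behind the grasp point. The pads swing forward as they close: fully open they stand 13 mm farther back than shut.
Start: joints at [-0.07, 0.052, 1.401, -0, 1.689, -0.07], TCP at [0.525, 0, 0.242] pointing down, gripper open.
Joint ranges: [-2.9, 2.9], [-0.91, 2.17], [0.12, 2.37], [-1.06, 4.2], [0.26, 2.73], [-2.93, 2.93]. Speed limits (rad/s): [2.57, 2.57, 3.01, 3.14, 3.14, 3.14].

INTERFACE

Orientations are given as a unit quaternion [x, y, z, w].
In Python, from bench import arm, imaging gives the robot as it stands.
- The arm moves only by the tool step_arm, never from a script. Its argument "steps" is a list of rows, each a list of 7 numbers: the closure, from -1 (fully open) to 1 (shut), so that 0 is half open, then the shift along the tool's x, y, z normalised to -1 to 1, where 1 is 0.4 m, then the turn, a rotation vector about the tool's x, y, z normalised to -1 to 1, where 1 is 180 degrees. A call has 1 to 10 rows; each row is the pose to reach, as a shift and turn from the pose commanded when the call began, along the tool's axes at that moment, turning the shorter way round; what a row does not reach only later rows make up. A row lasts 1/10 s, in which the tool goes at most 50 mm and 8.59 degrees, less where a joint would pass 70% of its speed; a pose out of reach is approached as far as the arm can. A call with a number of a shift or a turn outside -1 to 1 is refused whole. A call with a gripper value outside its range is refused whole. The fingers move at their own pace and stop on an object; the grip force is fixed at half the most. Time passes only in rows, so rows that repeat a pose let the fingers close. It gives the time, the measured TCP pose, the force, the opening and the grip force at its end, in the units of the state.
- arm.sense(): the state, without advancing time (a new reading comes with each control period).
- imaging.snapshot(name): name is "scene" or "side" or "wrist"; returns the picture (480x640x3 uint8, red, green, blue); there is no depth.
- imaging.camera_params(name): a dict with "mtx" (3x3 intrinsics, pixels), "distortion" ([k1, k2, p1, p2, k3] as OpenCV has them; the pictures are not rectified), "world_to_cam" (4x4, takes a point from world to camera coordinates). Camera axes: x right, y down, z forward; pixel columns grow to the right and rows downward; lengths in m; the calibration is good to about 2 mm. A picture is of the moment at which its call begins: read the wrist's pose just before it. camera_params takes no time and is no camera call; for the wrist camera it gives the pose at the moment of the call.
- arm.sign_off(): hands the job in; it is judged then, once.
The state is a dict: "time_s": time; "qpos": joint angles; "qvel": joint speeds; "tau": joint torques, N m; "ee_pos": TCP position; "ee_rot": TCP orientation; "contact_force": force on the tool from outside, world axes, zero at the start; "ft_torque": the same for the moment, N m; "gripper_width": finger opening in m; "finger_force": force on a finger pad.
Only numpy, scipy, OpenCV 4.12 (cv2) and the standard library are available. Lean on these libraries where they do the work, as an engineer would, in place of code of your own. Each camera call takes 0.05 s, during which the arm holds its last target. There are 200 camera calls.

TASK

The fuse carrier clamped in the little vise stands in the way of the copper vent flap: slide the vise jaw open, lift the ivory fuse carrier out, and stand it upright, let go, in the white tray with the blue floor. Then take the flap's barrel bolt by its red knob, lift the sagging bolt so that its nose clears the bent-up lip of the keeper while you pull it clear of the keeper towards the hinge, and swing the flap towards the robot to about 40 degrees. The flap springs shut, so finish while still holding it there steady by the red knob; leave everything else on the ledge undisturbed.

Things in the scene. Friction and masses are not known exactly. Their poses are not given: they have to be found in the camera images.
- vent: Fixed stand of the vent flap: a steel sill 320 mm wide with two green posts, up to 175 mm tall. Origin: on the ledge under the middle of the closed flap; x points away from the robot through the flap, y along the closed flap towards its hinge post, z up.
- keeper: Keeper on the latch post, axes and origin as the vent's. Two upright steel walls 27 mm apart, at y -106 to -146 mm, tops at z 205 mm; on the hinge side a yellow bent-up lip (y -112 to -106), 12.5 mm high, top at z 159.5. The bolt's nose sits in this pocket; the walls stop the flap from swinging until the nose is drawn out past the lip.
- gate (a joint): Angle of the copper vent flap, rad: 0 closed, grows as its free edge swings towards the robot (clockwise from above), stop at 0.95. A spring pulls it shut: 0.2 N m closed, about 0.5 N m at 0.7 rad.
- gate_stile (a point): Middle of the flap's free edge, 110 mm above the ledge, 220 mm from the hinge axis. The flap is 16 mm thick, from z 75 to 145 mm, so it passes over the vise but hits the fuse carrier. Two brass barrel loops on its top edge reach z 199 mm.
- gate_hinge (a point): Point on the flap's vertical pin hinge, 145 mm above the ledge; at y = +120 mm in the vent's frame.
- bolt (a joint): Draw of the barrel bolt along the flap, m: grows as it is pulled towards the hinge, 0 to 0.042, starts between 0 and 0.005; about 1.5 N of friction, stays where left. The nose comes against the lip at 0.007 unless lifted, and is past the lip and the keeper walls from 0.025.
- bolt_lift (a joint): Lift of the bolt in its worn barrel, m: 0 sagging, 0.022 highest; it falls back by its weight (2.5 N). The nose clears the lip when lifted more than 0.0115.
- knob: Red ball, 22 mm across, on an upright steel post 14 mm in diameter that stands on the bolt; pull and lift the bolt by it. Origin: the ball's centre, 243 mm above the ledge with the bolt sagging; the post reaches 72 mm down from there. Its axes turn with the flap: y along the flap towards the hinge (the way to pull), z up. With the bolt fully in, it is 170 mm from the hinge axis.
- knob_grip (a point): Point on the knob's post to grip, 15 mm below the ball's centre (228 mm above the ledge with the bolt sagging).
- vise: Small fixed blue vise, base 168 x 72 x 12 mm in front of the flap. Origin: on the ledge under the place where the carrier stands (12 mm above, on the bed); x points from the moving jaw to the fixed jaw (away from the robot), y across, z up. Fixed jaw at x 23 to 47 mm, up to z 36 mm.
- jaw (a joint): Opening of the vise's steel moving jaw, m: 0 closed, 0.035 fully open, starts 0 to 0.003; slides along the vise's -x (towards the robot) against 3 N of friction and stays where left. Its lip overlaps the carrier's foot by 5 mm, so open it at least 0.02 before lifting.
- jaw_grip (a point): Grip point on the jaw's upright black handle: 15 mm in diameter, from z 33 to 70 mm; the point is at z 56 mm, 70 mm from the carrier's axis when the jaw is closed.
- carrier: Ivory porcelain fuse carrier with copper bands, about 0.2 kg: upright block 32 x 32 mm, 100 mm tall, on a foot 44 (x) x 34 (y) x 10 mm. Origin: centre of its underside; z up along it. Its y axis runs across the vise: in the vise only its two y faces are free to grip, above the jaws (z 40 to 100 mm over its underside).
- tray: White enamelled tray with a blue floor, fixed, 160 (x) x 130 (y) x 28 mm, walls 5 mm. Origin: centre of its underside.
- tray_in (a point): Centre of the white tray's inner floor, 5 mm above the ledge.
- spares: Dark wooden spares tray with fuses in it, fixed, same size as the white tray; not to be used. Origin: centre of its underside.
- burner: Bystander: blackened bronze lamp burner, round, 90 mm wide, 95 mm tall, stands behind the flap. Origin: at its underside.
- chimney: Bystander: frosted glass chimney, open tube, up to 72 mm wide, 160 mm tall, standing. Origin: at its underside.
- wrench: Bystander: hex wrench with red grip, L-shaped, about 130 mm long, 16 mm high, lying. Origin: at its underside.
- jar: Bystander: amber jar, 60 mm wide, 80 mm tall, standing. Origin: at its underside.
- torch: Bystander: yellow torch, 42 mm wide, 120 mm tall, standing. Origin: at its underside.
- brush: Bystander: brush, wooden-handled, lying. Origin: at its underside.
There are look-alikes about, which are no part of the job. Of the things that look like the vise, the largest one is meant.

How it is judged:
On the way, in this order (a step that is already met when the one before it is completed fails the run):
1. the vise jaw is slid open with the carrier still standing in the vise (value of joint jaw above 0.012 m and horizontal distance between carrier and vise below 0.04 m), for 0.1 s.
2. the fuse carrier stands upright in the white tray, let go (x of carrier in the frame of tray_in between -0.055 and 0.055 m and y of carrier in the frame of tray_in between -0.045 and 0.045 m and z of carrier in the frame of tray_in between -0.004 and 0.006 m and angle between carrier's own z axis and vertical below 0.12 rad and linear speed of carrier below 0.03 m/s and contact force between the fingers and carrier below 0.05 N), for 0.2 s.
3. the bolt is lifted over the keeper's lip while being pulled, the flap still closed (value of joint bolt_lift above 0.009 m and value of joint bolt between 0.01 and 0.03 m and value of joint gate below 0.1 rad), for 0.04 s.
4. the bolt is drawn clear of the keeper (value of joint bolt above 0.026 m), for 0.1 s.
At the end, for the whole second after the job is handed in: Flap held still 30 to 50 degrees (0.52 to 0.87 rad) open, fingers on the red knob with over 1 N, bolt drawn over 20 mm, jaw open over 10 mm; carrier upright (7 degrees), at rest, let go, on the white tray's floor (within 55 mm in x, 45 mm in y of its centre) (all of step 2 and value of joint gate between 0.52 and 0.87 rad and velocity of joint gate between -0.1 and 0.1 rad/s and value of joint bolt above 0.02 m and contact force between the fingers and knob above 1 N and value of joint jaw above 0.01 m); the arm keeps its last pose, push and grip.
It fails at once if the burner, chimney, wrench, jar, torch or brush is disturbed (moved over 30 mm) (distance of any of burner, chimney, wrench, jar, torch, brush from where it was at the start of the episode above 0.03 m).
It also fails if it takes over 64 s, if anything falls off the work surface, if the arm or the gripper's body presses on something with over 40 N, if the wrist force passes 120 N, or if a joint passes its speed limit or range.

## Working session

There is one attempt and no reset: what is moved stays moved. The work goes in short steps, Python scripts to look and compute and a tool call to move; the robot and the scene stay as the last step left them, time stands still between calls to the robot, and variables do not carry over. Pictures are saved under pics/ and viewed, at most 10 in all, crops included, and the job is handed in when it is done.

Besides the shell and the picture viewer there is one more tool, called after "Call:" as name(argument=value, ...) on one line, values as JSON. step_arm: Moves the arm, as the interface text tells. Scaled input: -1 to 1 covers 0.4 m each way for a shift and 180 degrees each way for a turn. Its arguments: {"type":"object","properties":{"steps":{"type":"array"}},"required":["steps"]}

```bash
mkdir -p pics; ls
python3 - <<'E'
from bench import arm, imaging
import cv2, numpy as np
s=arm.sense(); print(s)
for n in ("scene","side","wrist"):
    p=imaging.camera_params(n); print(n,np.round(p["mtx"],1).tolist(),p["distortion"],np.round(p["world_to_cam"],4).tolist())
    cv2.imwrite(f"pics/{n}0.png",imaging.snapshot(n)[:,:,::-1])
E
```

```text
pics
{'time_s': 0.0, 'qpos': array([-7.02958985e-02,  5.28158605e-02,  1.40173176e+00, -1.42936692e-06,
        1.68860047e+00, -7.03155603e-02]), 'qvel': array([-0.00024673, -0.00066073, -0.00274396,  0.00077491, -0.00070809,
        0.00083759]), 'tau': array([ 8.02730119e-04, -3.81666934e+01, -3.60182977e+01,  8.43031398e-05,
        6.19437444e-03, -2.66336252e-05]), 'ee_pos': array([5.24713861e-01, 4.48668827e-05, 2.41479804e-01]), 'ee_rot': array([ 7.07099675e-01,  7.07113460e-01, -5.10478217e-04, -5.86740008e-04]), 'contact_force': array([-0.17749452, -0.49506956, -0.22685113]), 'ft_torque': array([0.01477907, 0.0252082 , 0.04807657]), 'finger_force': 0.0, 'gripper_width': 0.08575310566351206}
scene [[455.9, 0.0, 320.0], [0.0, 455.9, 235.9], [0.0, 0.0, 1.0]] [-0.1023385  0.         0.         0.         0.       ] [[-0.5996, 0.8002, -0.0104, 0.3174], [0.6222, 0.4579, -0.635, -0.2546], [-0.5034, -0.3872, -0.7725, 1.6301], [0.0, 0.0, 0.0, 1.0]]
side [[442.6, 0.0, 318.8], [0.0, 442.6, 231.2], [0.0, 0.0, 1.0]] [-0.09894274  0.          0.          0.          0.        ] [[0.8094, -0.5872, 0.0089, -0.437], [-0.3227, -0.4573, -0.8287, 0.3218], [0.4906, 0.6679, -0.5597, 0.8538], [0.0, 0.0, 0.0, 1.0]]
wrist [[432.2, 0.0, 314.5], [0.0, 432.2, 238.2], [0.0, 0.0, 1.0]] [-0.06702359  0.          0.          0.          0.        ] [[1.0, 0.0, -0.0011, -0.5245], [0.0004, -0.9465, 0.3226, -0.0412], [-0.001, -0.3226, -0.9465, 0.3809], [0.0, 0.0, 0.0, 1.0]]
```

View scene.

View pics/scene0.png

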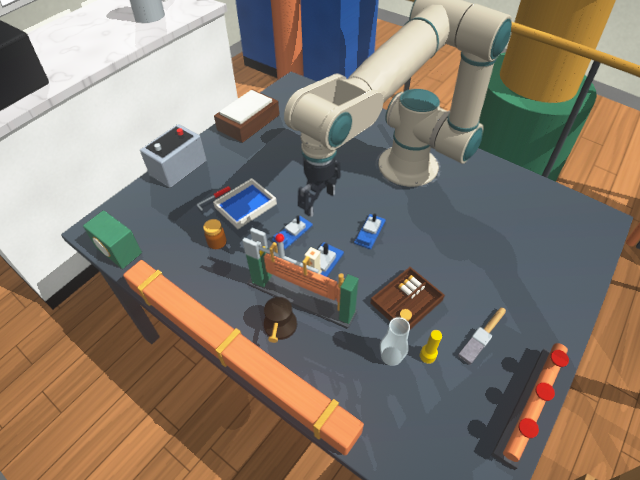

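View pics/side0.png

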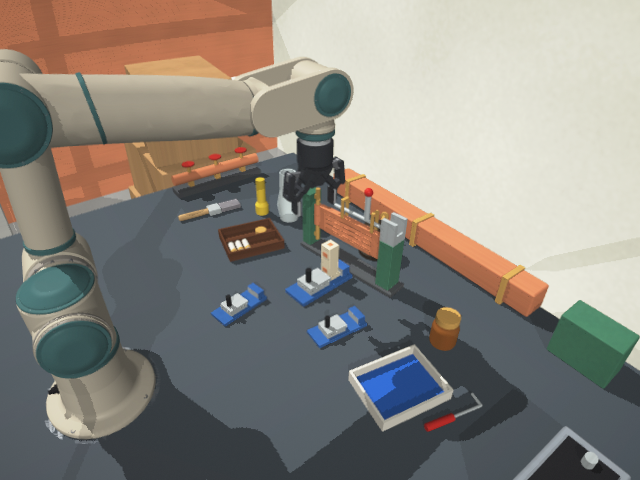

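Scene: the robot is at the top, the vent with copper flap at (300,275), vise with carrier at (318,260), white tray at (245,204). Side: carrier at (330,258), knob at (369,192), tray at (400,387). I'll enlarge both.

Run:
```python
import cv2
a=cv2.imread("pics/scene0.png")[180:330,190:390]; cv2.imwrite("pics/sc_crop.png",cv2.resize(a,None,fx=4,fy=4,interpolation=cv2.INTER_CUBIC))
a=cv2.imread("pics/side0.png")[170:320,270:470]; cv2.imwrite("pics/si_crop.png",cv2.resize(a,None,fx=4,fy=4,interpolation=cv2.INTER_CUBIC))
```

```text
(no output)
```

View pics/sc_crop.png

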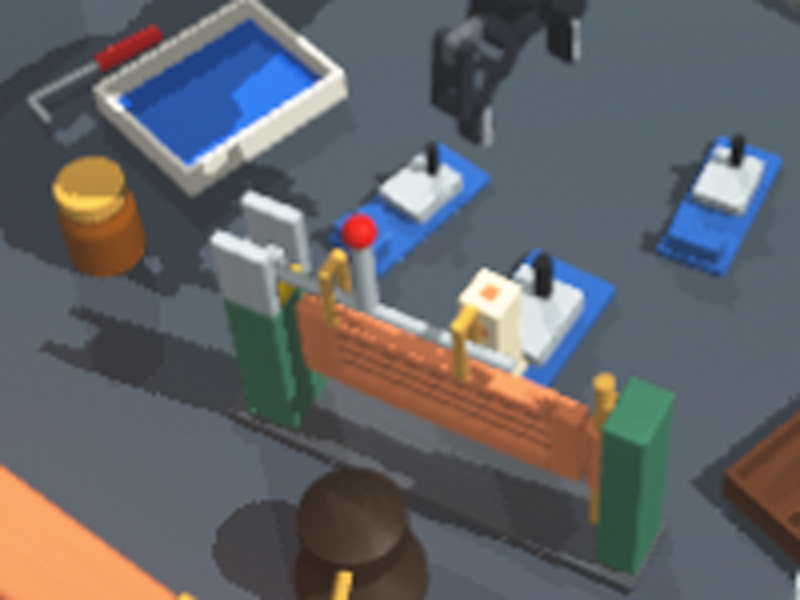

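View pics/si_crop.png

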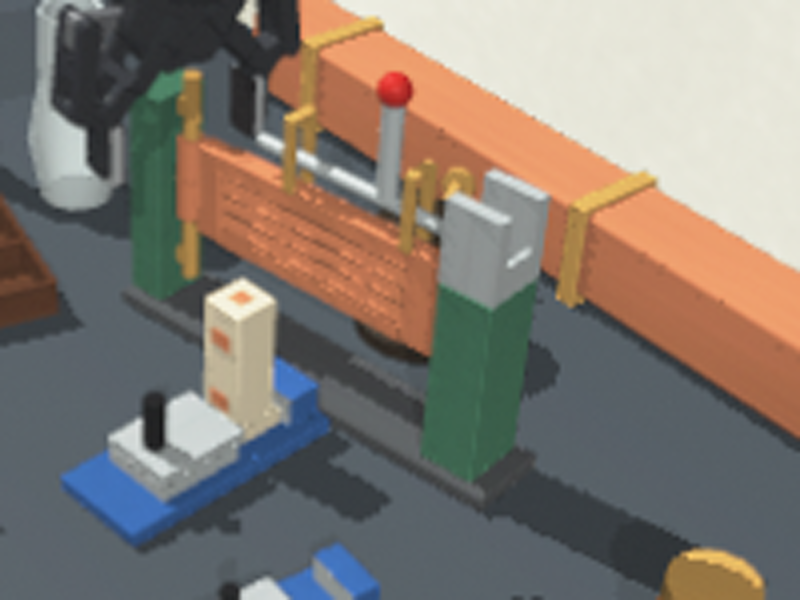

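```bash
cat > h.py <<'E'
import numpy as np, cv2
from bench import arm, imaging
def und(n,px):
    p=imaging.camera_params(n); K=np.array(p["mtx"]); d=np.array(p["distortion"]); W=np.array(p["world_to_cam"])
    q=cv2.undistortPoints(np.array(px,float).reshape(-1,1,2),K,d).reshape(-1,2); return q,W
def tri(ps):
    # ps: list of (cam,px)
    A=[]
    for n,px in ps:
        q,W=und(n,[px]); u,v=q[0]
        A+= [u*W[2]-W[0], v*W[2]-W[1]]
    A=np.array(A); return np.linalg.lstsq(A[:,:3],-A[:,3],rcond=None)[0], 
def onz(n,px,z):
    q,W=und(n,[px]); R=W[:3,:3]; c=-R.T@W[:3,3]; d=R.T@np.array([*q[0],1]); return c+d*(z-c[2])/d[2]
E
python3 - <<'E'
from h import *
np.set_printoptions(precision=4,suppress=True)
S=lambda x,y:("scene",((x+.5)/4-.5+190,(y+.5)/4-.5+180)); D=lambda x,y:("side",((x+.5)/4-.5+270,(y+.5)/4-.5+170))
for k,a,b,z in [("knob",S(359,231),D(394,90),.243),("cartop",S(490,292),D(241,298),.112),("handletop",S(543,257),D(154,397),.07),("hingetop",S(605,379),D(193,75),.2)]:
    print(k,tri([a,b])[0],onz(*a,z),onz(*b,z))
for p in [(248,0),(95,92),(192,192),(346,76)]: print("tray s",onz(*S(*p),.028))
for p in [(349,378),(415,347),(452,390),(384,427)]: print("tray d",onz("side",p,.028))
for p in [(63,480),(140,545),(330,425)]: print("vise d",onz(*D(*p),.012))
for p in [(614,291),(537,250)]: print("vise s",onz(*S(*p),.012))
for p in [(122,293),(487,502),(533,463)]: print("sill d",onz(*D(*p),.0))
for p in [(233,412),(630,590)]: print("sill s",onz(*S(*p),.0))
E
```

```text
knob [ 0.6727 -0.012   0.244 ] [ 0.6727 -0.0132  0.243 ] [ 0.6735 -0.0101  0.243 ]
cartop [0.5851 0.0169 0.1129] [0.585  0.0161 0.112 ] [0.5855 0.0182 0.112 ]
handletop [0.514  0.009  0.0732] [0.5123 0.0073 0.07  ] [0.516  0.0126 0.07  ]
hingetop [0.6432 0.1502 0.1911] [0.6481 0.1538 0.2   ] [0.6337 0.1367 0.2   ]
tray s [ 0.4096 -0.3811  0.028 ]
tray s [ 0.5643 -0.4098  0.028 ]
tray s [ 0.5955 -0.2705  0.028 ]
tray s [ 0.429  -0.2547  0.028 ]
tray d [ 0.4158 -0.2717  0.028 ]
tray d [ 0.5794 -0.2923  0.028 ]
tray d [ 0.5585 -0.4125  0.028 ]
tray d [ 0.3988 -0.3921  0.028 ]
vise d [0.4637 0.037  0.012 ]
vise d [ 0.4699 -0.0386  0.012 ]
vise d [ 0.6333 -0.018   0.012 ]
vise s [0.4699 0.0422 0.012 ]
vise s [ 0.4725 -0.0278  0.012 ]
sill d [0.6148 0.196  0.    ]
sill d [ 0.6754 -0.1226 -0.    ]
sill d [ 0.7254 -0.113   0.    ]
sill s [ 0.7162 -0.1214  0.    ]
sill s [0.6632 0.1914 0.    ]
```

Call:
step_arm(steps=[[-1, 0.0225, -0.0275, 0.15, 0, 0, -0.45], [-1, 0.0225, -0.0275, 0.15, 0, 0, -0.45], [-1, 0.0225, -0.0275, 0.15, 0, 0, -0.45], [-1, 0.0225, -0.0275, 0.15, 0, 0, -0.45], [-1, 0.0225, -0.0275, 0.23, 0, 0, -0.45], [-1, 0.0225, -0.0275, 0.23, 0, 0, -0.45], [-1, 0.0225, -0.0275, 0.23, 0, 0, -0.45], [-1, 0.0225, -0.0275, 0.23, 0, 0, -0.45], [-1, 0.0225, -0.0275, 0.23, 0, 0, -0.45], [-1, 0.0225, -0.0275, 0.23, 0, 0, -0.45]])

```text
time_s: 1.15
ee_pos: [0.5138, 0.009, 0.1499]
ee_rot: [0.076, 0.997, -0.0, -0.0]
contact_force: [0.1, -0.7, 0.1]
gripper_width: 0.0856
finger_force: 0.0
```

Call:
step_arm(steps=[[-1, 0, 0, 0, 0, 0, -0.0845], [-1, 0, 0, 0, 0, 0, -0.0845], [-1, 0, 0, 0, 0, 0, -0.0845]])

```text
time_s: 1.45
ee_pos: [0.5139, 0.009, 0.15]
ee_rot: [-0.055, 0.999, 0.0, -0.0]
contact_force: [-0.3, 0.1, 0.6]
gripper_width: 0.0854
finger_force: 0.0
```

Run:
```python
from h import *
cv2.imwrite("pics/w1.png",imaging.snapshot("wrist")[:,:,::-1]); s=arm.sense(); print(s["ee_pos"],s["ee_rot"],s["qpos"])
p=imaging.camera_params("wrist")
for P in [(.514,.009,.07),(.585,.0169,.112),(.6727,-.012,.243)]:
    W=np.array(p["world_to_cam"]); r=cv2.projectPoints(np.array([P]),cv2.Rodrigues(W[:3,:3])[0],W[:3,3],np.array(p["mtx"]),np.array(p["distortion"]))[0]; print(P,r.ravel())
```

```text
[0.51389423 0.00902249 0.15005902] [-5.28996937e-02  9.98599807e-01  1.27729496e-05 -2.19647702e-04] [-5.42887723e-02  7.01894673e-02  1.56717751e+00 -2.16561933e-05
  1.50466518e+00 -1.73093246e+00]
(0.514, 0.009, 0.07) [312.99549288 257.99458525]
(0.585, 0.0169, 0.112) [313.60319494 423.76383771]
(0.6727, -0.012, 0.243) [203.96996637 851.65650416]
```

View pics/w1.png

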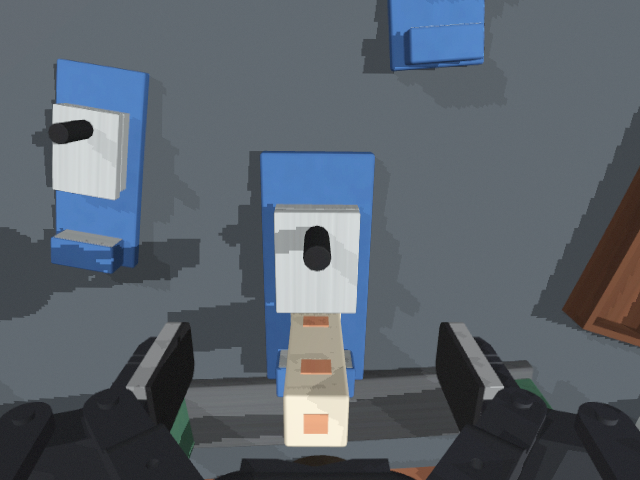

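Call:
step_arm(steps=[[-1, 0, 0.004, 0.12, 0, 0, 0], [-1, 0, 0.004, 0.22, 0, 0, 0], [-1, 0, 0.004, 0.245, 0, 0, 0], [-1, 0, 0.004, 0.245, 0, 0, 0], [1, 0, 0.004, 0.245, 0, 0, 0], [1, 0, 0.004, 0.245, 0, 0, 0], [1, 0, 0.004, 0.245, 0, 0, 0], [1, 0, 0.004, 0.245, 0, 0, 0], [1, 0, 0.004, 0.245, 0, 0, 0], [1, 0, 0.004, 0.245, 0, 0, 0]])

```text
time_s: 2.5
ee_pos: [0.5143, 0.0103, 0.0531]
ee_rot: [-0.054, 0.999, -0.0, 0.001]
contact_force: [-1.4, -2.5, 4.8]
gripper_width: 0.0131
finger_force: 58.4
```

Handle gripped. Slide the jaw open along tool +x.

Call:
step_arm(steps=[[1, 0.015, 0, 0, 0, 0, 0], [1, 0.03, 0, 0, 0, 0, 0], [1, 0.045, 0, 0, 0, 0, 0], [1, 0.06, 0, 0, 0, 0, 0], [1, 0.075, 0, 0, 0, 0, 0], [1, 0.077, 0, 0, 0, 0, 0], [1, 0.077, 0, 0, 0, 0, 0]])

```text
time_s: 3.2
ee_pos: [0.4831, 0.0071, 0.0531]
ee_rot: [-0.054, 0.999, -0.0, 0.001]
contact_force: [1.0, -1.0, 7.7]
gripper_width: 0.0128
finger_force: 59.2
```

Call:
step_arm(steps=[[-1, 0, 0, 0, 0, 0, 0], [-1, 0, 0, 0, 0, 0, 0], [-1, 0, 0, 0, 0, 0, 0], [-1, 0, 0, -0.12, 0, 0, 0], [-1, 0, 0, -0.24, 0, 0, 0], [-1, -0.08, 0, -0.2925, 0, 0, 0], [-1, -0.2, 0, -0.2925, 0, 0, 0], [-1, -0.2565, 0, -0.2925, 0, 0, 0], [-1, -0.2565, 0, -0.2925, 0, 0, 0]])

```text
time_s: 4.1
ee_pos: [0.5864, 0.0187, 0.1678]
ee_rot: [-0.054, 0.999, 0.0, -0.001]
contact_force: [0.8, 0.3, -0.5]
gripper_width: 0.0853
finger_force: 0.0
```

Run:
```python
from h import *
cv2.imwrite("pics/w2.png",imaging.snapshot("wrist")[:,:,::-1]); s=arm.sense(); print(s["ee_pos"],s["ee_rot"])
p=imaging.camera_params("wrist")
for P in [(.585,.0169,.112),(.6727,-.012,.243)]:
    W=np.array(p["world_to_cam"]); r=cv2.projectPoints(np.array([P]),cv2.Rodrigues(W[:3,:3])[0],W[:3,3],np.array(p["mtx"]),np.array(p["distortion"]))[0]; print(P,r.ravel())
```

```text
[0.58523794 0.01863317 0.1678743 ] [-5.43800977e-02  9.98519424e-01  1.79287803e-04 -1.31622246e-03]
(0.585, 0.0169, 0.112) [309.31860092 275.90992037]
(0.6727, -0.012, 0.243) [170.63343188 731.48655789]
```

View pics/w2.png

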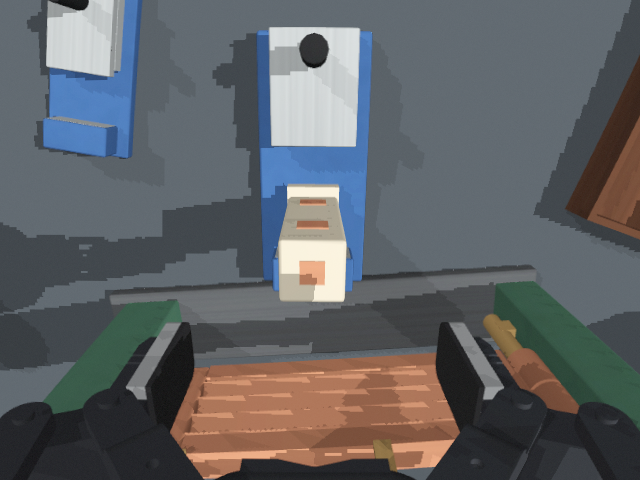

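Call:
step_arm(steps=[[-1, 0.005, -0.0025, 0.11, 0, 0, 0], [-1, 0.005, -0.0025, 0.2, 0, 0, 0], [-1, 0.005, -0.0025, 0.22, 0, 0, 0], [-1, 0.005, -0.0025, 0.22, 0, 0, 0], [1, 0.005, -0.0025, 0.22, 0, 0, 0], [1, 0.005, -0.0025, 0.22, 0, 0, 0], [1, 0.005, -0.0025, 0.22, 0, 0, 0], [1, 0.005, -0.0025, 0.22, 0, 0, 0], [1, 0.005, -0.0025, 0.22, 0, 0, 0]])

```text
time_s: 5.05
ee_pos: [0.5841, 0.0172, 0.0828]
ee_rot: [-0.054, 0.999, -0.0, 0.001]
contact_force: [-0.2, 0.2, 6.2]
gripper_width: 0.0312
finger_force: 60.4
```

Call:
step_arm(steps=[[1, 0, 0, -0.06, 0, 0, 0], [1, 0, 0, -0.16, 0, 0, 0], [1, 0, 0, -0.26, 0, 0, 0], [1, 0.03, -0.08, -0.3, 0, 0, 0], [1, 0.065, -0.17, -0.3, 0, 0, 0], [1, 0.1, -0.27, -0.3, 0, 0, 0], [1, 0.14, -0.37, -0.3, 0, 0, 0], [1, 0.18, -0.47, -0.3, 0, 0, 0], [1, 0.215, -0.57, -0.3, 0, 0, 0], [1, 0.25, -0.67, -0.3, 0, 0, 0]])

```text
time_s: 6.05
ee_pos: [0.512, -0.2615, 0.2008]
ee_rot: [-0.054, 0.999, 0.0, -0.0]
contact_force: [1.0, 0.2, -2.5]
gripper_width: 0.0313
finger_force: 59.8
```

Call:
step_arm(steps=[[1, 0.035, -0.09, 0, 0, 0, 0], [1, 0.065, -0.165, 0, 0, 0, 0], [1, 0.072, -0.185, 0.02, 0, 0, 0], [1, 0.072, -0.185, 0.08, 0, 0, 0], [1, 0.072, -0.185, 0.16, 0, 0, 0], [1, 0.072, -0.185, 0.22, 0, 0, 0], [1, 0.072, -0.185, 0.27, 0, 0, 0], [1, 0.072, -0.185, 0.28, 0, 0, 0], [1, 0.072, -0.185, 0.28, 0, 0, 0]])

```text
time_s: 6.95
ee_pos: [0.4921, -0.336, 0.0885]
ee_rot: [-0.054, 0.999, 0.001, -0.001]
contact_force: [-0.7, 0.8, -1.5]
gripper_width: 0.0314
finger_force: 60.0
```

Run:
```python
from h import *
a=imaging.snapshot("side")[:,:,::-1][280:460,290:490]; b=imaging.snapshot("scene")[:,:,::-1][130:310,150:350]
cv2.imwrite("pics/pl.png",cv2.resize(np.hstack([a,b]),None,fx=2,fy=2,interpolation=cv2.INTER_CUBIC)); s=arm.sense(); print(s["ee_pos"],s["contact_force"])
```

```text
[ 0.49293216 -0.33690008  0.09060663] [ 0.24707304 -1.05663363 -1.43365068]
```

View pics/pl.png

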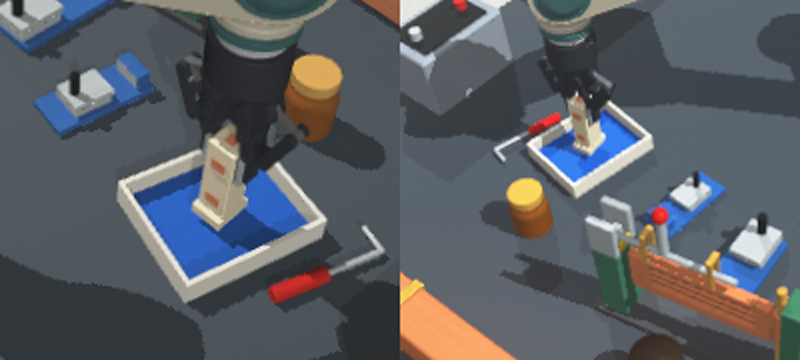

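Both views show the carrier over the middle of the tray's floor (side ≈(220,200), scene ≈(587,140) in the composite), a bit above it. Lower the rest.

Call:
step_arm(steps=[[1, 0, 0, 0.015, 0, 0, 0], [1, 0, 0, 0.028, 0, 0, 0], [1, 0, 0, 0.034, 0, 0, 0], [1, 0, 0, 0.034, 0, 0, 0], [1, 0, 0, 0.034, 0, 0, 0]])

```text
time_s: 7.55
ee_pos: [0.4923, -0.3368, 0.0758]
ee_rot: [-0.054, 0.999, -0.0, 0.0]
contact_force: [-0.3, -0.3, -1.0]
gripper_width: 0.0314
finger_force: 60.2
```

Call:
step_arm(steps=[[1, 0, 0, 0.002, 0, 0, 0], [0, 0, 0, 0.002, 0, 0, 0], [-0.3, 0, 0, 0.002, 0, 0, 0], [-0.5, 0, 0, 0.002, 0, 0, 0], [-0.7, 0, 0, 0, 0, 0, 0], [-0.7, 0, 0, -0.06, 0, 0, 0], [-0.7, 0, 0, -0.16, 0, 0, 0], [-0.7, 0, 0, -0.28, 0, 0, 0], [-0.7, 0, 0, -0.4, 0, 0, 0]])

```text
time_s: 8.45
ee_pos: [0.492, -0.3365, 0.2373]
ee_rot: [-0.054, 0.999, 0.0, -0.0]
contact_force: [0.2, -0.8, -0.8]
gripper_width: 0.0724
finger_force: 0.0
```

Run:
```python
from h import *
a=imaging.snapshot("side")[:,:,::-1][280:460,290:490]; b=imaging.snapshot("scene")[:,:,::-1][180:330,190:390]
c=imaging.snapshot("side")[:,:,::-1][170:320,270:470]
a=cv2.resize(a,None,fx=2,fy=2); im=np.zeros((600,800,3),np.uint8); im[:360,:400]=a
im[300:600,400:]=cv2.resize(b,None,fx=2,fy=2,interpolation=cv2.INTER_CUBIC); im[:300,400:]=cv2.resize(c,None,fx=2,fy=2,interpolation=cv2.INTER_CUBIC)
cv2.imwrite("pics/pl2.png",im); s=arm.sense(); print(s["ee_pos"],s["qpos"])
```

```text
[ 0.49348605 -0.33764895  0.24060491] [-6.61825882e-01  2.53063562e-01  1.18197907e+00  5.36160068e-05
  1.69764584e+00 -2.34105282e+00]
```

View pics/pl2.png

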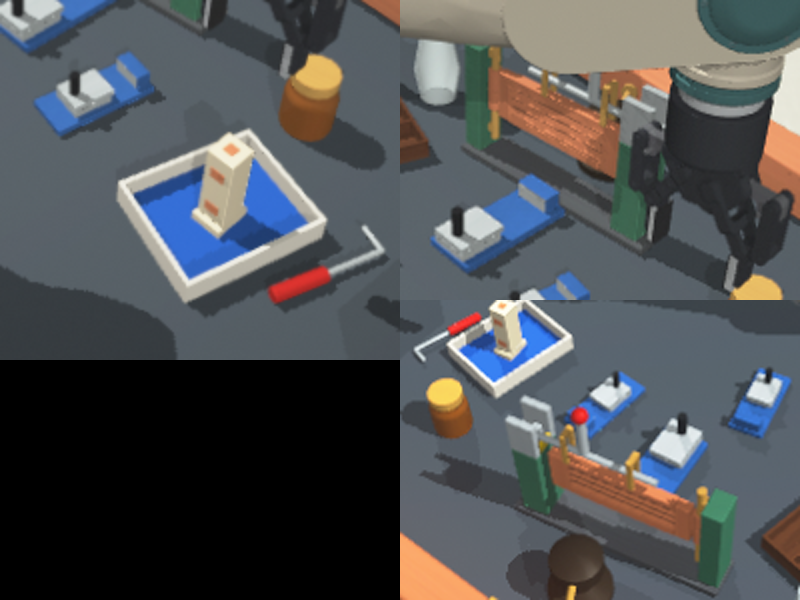

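The carrier stands upright in the tray and the knob is unchanged. Go above the knob with the closing line across the flap.

Call:
step_arm(steps=[[-1, 0, 0, -0.12, 0, 0, 0.02], [-1, -0.06, 0.08, -0.1625, 0, 0, 0.06], [-1, -0.13, 0.18, -0.1625, 0, 0, 0.1], [-1, -0.2, 0.28, -0.1625, 0, 0, 0.147], [-1, -0.27, 0.38, -0.1625, 0, 0, 0.194], [-1, -0.34, 0.48, -0.1625, 0, 0, 0.241], [-1, -0.41, 0.58, -0.1625, 0, 0, 0.288], [-1, -0.47, 0.67, -0.1625, 0, 0, 0.335], [-1, -0.52, 0.74, -0.1625, 0, 0, 0.382], [-1, -0.533, 0.761, -0.1625, 0, 0, 0.429]])

```text
time_s: 9.6
ee_pos: [0.6722, -0.0071, 0.298]
ee_rot: [0.576, 0.817, -0.001, -0.002]
contact_force: [-0.1, -0.8, -0.4]
gripper_width: 0.0855
finger_force: 0.0
```

Call:
step_arm(steps=[[-1, 0, 0, 0, 0, 0, 0.048], [-1, 0, 0, 0, 0, 0, 0.048], [-1, 0, 0, 0, 0, 0, 0.048]])

```text
time_s: 9.9
ee_pos: [0.6712, -0.0113, 0.2997]
ee_rot: [0.634, 0.773, -0.0, -0.001]
contact_force: [-0.1, -0.4, 0.7]
gripper_width: 0.0854
finger_force: 0.0
```

Run:
```python
from h import *
im=imaging.snapshot("wrist")[:,:,::-1]; cv2.imwrite("pics/w3.png",im); s=arm.sense(); print(s["ee_pos"],s["ee_rot"],s["qpos"])
p=imaging.camera_params("wrist"); W=np.array(p["world_to_cam"])
for P in [(.6727,-.012,.244),tuple(s["ee_pos"])]:
    r=cv2.projectPoints(np.array([P]),cv2.Rodrigues(W[:3,:3])[0],W[:3,3],np.array(p["mtx"]),np.array(p["distortion"]))[0]; print(P,r.ravel())
m=(im[:,:,2]>150)&(im[:,:,1]<60)&(im[:,:,0]<60); ys,xs=np.nonzero(m); print(len(xs),xs.mean(),ys.mean(),xs.min(),xs.max(),ys.min(),ys.max())
print(onz("wrist",(xs.mean(),ys.mean()),.244))
```

```text
[ 0.67115545 -0.01142493  0.29998162] [ 6.34255797e-01  7.73123081e-01 -3.19831385e-04 -4.28646899e-04] [-7.20095312e-02  4.88445280e-01  7.70169194e-01 -2.92198980e-05
  1.88404745e+00 -2.68723521e-01]
(0.6727, -0.012, 0.244) [317.25836148 279.52975355]
(np.float64(0.6711554533811869), np.float64(-0.011424927010067459), np.float64(0.2999816237400756)) [314.12629883 342.75391044]
477 318.9664570230608 277.85953878406707 295 338 256 299
[ 0.67332303 -0.01099309  0.244     ]
```

View pics/w3.png

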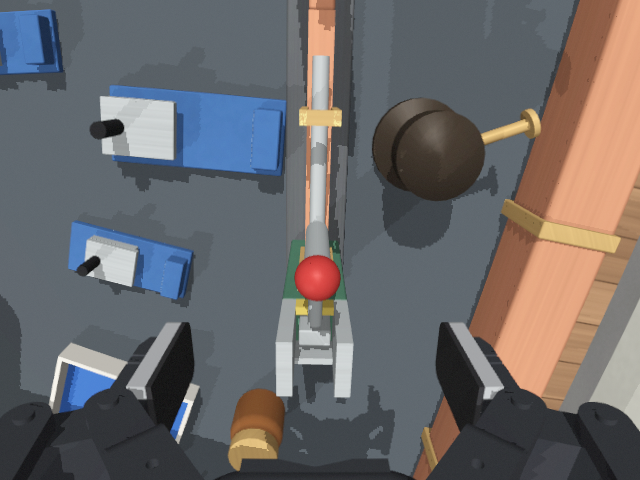

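Knob at (318,278), centred between the open pads, bolt parallel to the image's vertical. Descend and grip.

Call:
step_arm(steps=[[-1, 0, 0.005, 0.08, 0, 0, 0], [-1, 0, 0.005, 0.16, 0, 0, 0], [-1, 0, 0.005, 0.2, 0, 0, 0], [-1, 0, 0.005, 0.202, 0, 0, 0], [1, 0, 0.005, 0.202, 0, 0, 0], [1, 0, 0.005, 0.202, 0, 0, 0], [1, 0, 0.005, 0.202, 0, 0, 0], [1, 0, 0.005, 0.202, 0, 0, 0], [1, 0, 0.005, 0.202, 0, 0, 0], [1, 0, 0.005, 0.202, 0, 0, 0]])

```text
time_s: 10.95
ee_pos: [0.6731, -0.0108, 0.221]
ee_rot: [0.636, 0.772, -0.0, 0.0]
contact_force: [-5.2, -0.5, 5.4]
gripper_width: 0.0192
finger_force: 58.3
```

The opening (19 mm) suggests the pads meet the ball itself; that holds well enough. Lift 16 mm.

Call:
step_arm(steps=[[1, 0, 0, -0.015, 0, 0, 0], [1, 0, 0, -0.03, 0, 0, 0], [1, 0, 0, -0.04, 0, 0, 0], [1, 0, 0, -0.04, 0, 0, 0]])

```text
time_s: 11.35
ee_pos: [0.6731, -0.0108, 0.2365]
ee_rot: [0.636, 0.772, -0.0, -0.0]
contact_force: [-4.7, -2.2, -2.8]
gripper_width: 0.0189
finger_force: 58.5
```

Run:
```python
from h import *
s=arm.sense(); print(s["ee_pos"],s["contact_force"],s["gripper_width"])
ps=[]
for n in("scene","side"):
    im=imaging.snapshot(n)[:,:,::-1]; cv2.imwrite(f"pics/k_{n}.png",im)
    m=(im[:,:,2]>150)&(im[:,:,1]<60)&(im[:,:,0]<60); u0,v0=dict(scene=(279,237),side=(368,190))[n]
    ys,xs=np.nonzero(m); k=np.hypot(xs-u0,ys-v0)<15; print(n,k.sum(),xs[k].mean() if k.any() else 0,ys[k].mean() if k.any() else 0)
    i=cv2.resize(im[v0-45:v0+45,u0-60:u0+60],None,fx=3.3,fy=3.3,interpolation=cv2.INTER_CUBIC); ps.append(i)
cv2.imwrite("pics/k.png",np.hstack(ps))
```

```text
[ 0.67312549 -0.01082419  0.23645769] [-4.73941479 -2.19742823 -2.80406237] 0.01886115205769744
scene 13 281.84615384615387 233.76923076923077
side 14 371.42857142857144 186.07142857142858
```

View pics/k.png

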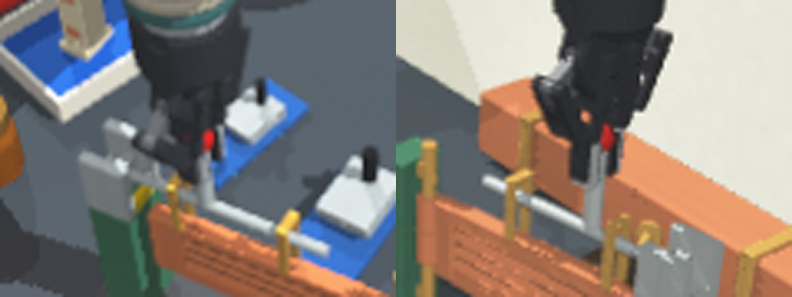

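The pads hold the ball and post. The bolt is raised in its loops and its 2.5 N weight shows in the force reading. Pull towards the hinge.

Call:
step_arm(steps=[[1, 0.0125, 0, -0.003, 0, 0, 0], [1, 0.025, 0, -0.003, 0, 0, 0], [1, 0.0375, 0, -0.003, 0, 0, 0], [1, 0.045, 0, -0.003, 0, 0, 0], [1, 0.055, 0, -0.003, 0, 0, 0], [1, 0.0675, 0, -0.003, 0, 0, 0], [1, 0.08, 0, -0.003, 0, 0, 0], [1, 0.085, 0, -0.003, 0, 0, 0], [1, 0.085, 0, -0.003, 0, 0, 0], [1, 0.085, 0, -0.003, 0, 0, 0]])

```text
time_s: 12.45
ee_pos: [0.6667, 0.0233, 0.2371]
ee_rot: [0.635, 0.772, 0.0, -0.0]
contact_force: [-5.0, 0.2, -2.1]
gripper_width: 0.0193
finger_force: 58.6
```

Call:
step_arm(steps=[[1, 0.0003, -0.023, 0, 0, 0, 0.0223], [1, 0.0023, -0.046, 0, 0, 0, 0.0446], [1, 0.0058, -0.0686, 0, 0, 0, 0.0668], [1, 0.0108, -0.091, 0, 0, 0, 0.0891], [1, 0.0108, -0.091, 0, 0, 0, 0.0891]])

```text
time_s: 12.95
ee_pos: [0.6305, 0.0203, 0.238]
ee_rot: [0.737, 0.676, 0.001, 0.001]
contact_force: [1.8, 1.3, -2.1]
gripper_width: 0.019
finger_force: 59.1
```

Call:
step_arm(steps=[[1, 0.0003, -0.023, 0, 0, 0, 0.0223], [1, 0.0023, -0.046, 0, 0, 0, 0.0446], [1, 0.0058, -0.069, 0, 0, 0, 0.0668], [1, 0.011, -0.0916, 0, 0, 0, 0.0891], [1, 0.0178, -0.1139, 0, 0, 0, 0.1114], [1, 0.026, -0.1356, 0, 0, 0, 0.1337], [1, 0.026, -0.1356, 0, 0, 0, 0.1337], [1, 0.026, -0.1356, 0, 0, 0, 0.1337], [1, 0.026, -0.1356, 0, 0, 0, 0.1337]])

```text
time_s: 13.85
ee_pos: [0.5778, 0.0348, 0.2372]
ee_rot: [0.861, 0.508, 0.001, 0.0]
contact_force: [3.0, -0.3, -3.0]
gripper_width: 0.0191
finger_force: 59.4
```

Run:
```python
from h import *
s=arm.sense(); print(s["ee_pos"],s["contact_force"],s["gripper_width"],s["finger_force"],s["time_s"],np.abs(s["qvel"]).max())
d=np.array([.643,.151])-s["ee_pos"][:2]; print(np.linalg.norm(d),np.degrees(np.arctan2(d[1],d[0])))
# flap's copper orientation and knob in side view
for n in("scene","side"):
    im=imaging.snapshot(n)[:,:,::-1]; cv2.imwrite(f"pics/e_{n}.png",im)
    m=(im[:,:,2]>150)&(im[:,:,1]<60)&(im[:,:,0]<60)
    W=np.array(imaging.camera_params(n)["world_to_cam"]); p=imaging.camera_params(n)
    r=cv2.projectPoints(np.array([[*s["ee_pos"][:2],.259]]),cv2.Rodrigues(W[:3,:3])[0],W[:3,3],np.array(p["mtx"]),np.array(p["distortion"]))[0].ravel()
    ys,xs=np.nonzero(m); k=np.hypot(xs-r[0],ys-r[1])<20; print(n,r,k.sum(),xs[k].mean(),ys[k].mean())
```

```text
[0.57778958 0.0347685  0.23720952] [ 3.02551623 -0.2604211  -3.02472215] 0.019075290708069924 59.396544098854065 13.85 0.01144940143682677
0.13327475809979125 60.70586824599378
scene [318.46874785 218.22772924] 32 318.53125 218.3125
side [324.31142251 189.81304152] 42 324.8095238095238 189.07142857142858
```

```bash
python3 -c "
from bench import arm
print(arm.sign_off())"
```

```text
the job is handed in; nothing more can be done
None
```

I handed the job in at about 14 s with the flap held by the red knob at about 40 degrees, the bolt drawn about 37 mm, the vise jaw open about 30 mm and the carrier standing in the white tray; the interface gave no verdict.

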